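# Dress the edge of a clamped scraper with a palm file

## Robot

A 6-joint arm with a two-finger parallel gripper is mounted at the origin on the work surface. World frame = base frame: x ahead of the robot, y to its left, z up, the work surface at z = 0. Lengths are in m, angles in rad, forces in N, time in s.
With the tool pointing down it reaches from about 0.2 to 0.875 m from the base axis. Payload 3.4 kg.
Tool frame: the origin (TCP) lies at the very end of the fingers, on their centre line; the grasp point (between the pads) lies 19 mm behind it; z points along the fingers, y is the line along which they close (so a half turn about z gives the same grasp; the last joint's range is limited). The gripper opens to 94 mm and grips with 3 to 60 N. Pads are 16 mm wide; open, the fingers measure 119 mm over their backs; the gripper's body (75 mm by 177 mm) begins 78 mm behind the grasp point.
Start: joints at [1.176, 0.276, 1.505, -0, 1.361, -0.121], TCP at [0.155, 0.554, 0.205] pointing down, gripper open.
Joint ranges: [-2.89, 2.89], [-0.75, 2.08], [0.22, 2.7], [-1.18, 4.32], [0.11, 2.71], [-2.7, 2.7]. Speed limits (rad/s): [2.57, 2.57, 3.14, 3.14, 3.14, 3.14].

## Interface

Orientations are given as [roll, pitch, yaw] about the fixed x, y, z axes, in that order (R = Rz(yaw) Ry(pitch) Rx(roll)).
In Python, from plant import bot, viewer gives the robot as it stands.
- The arm moves only by the tool drive_tool, never from a script. Its argument "rows" is a list of rows, each a list of 7 numbers: the opening, from 0 (shut) to 1 (fully open), then the shift along the tool's x, y, z in mm, then the turn, a rotation vector about the tool's x, y, z in degrees. In form: [[grip, dx, dy, dz, ax, ay, az], ...]. A call has exactly 5 rows; each row shifts and turns the commanded pose from where the row before left it, along the tool's axes as they then stand; what a row does not reach is not made up. A row lasts 1/8 s, in which the tool goes at most 62.5 mm and 10.7 degrees, less where a joint would pass 70% of its speed; a pose out of reach is approached as far as the arm can. A call is refused whole if a number of a shift passes 62.5 or a number of a turn 10.7, either way. A call with a gripper value outside its range is refused whole. The fingers move at their own pace and stop on an object; the grip force is fixed at half the most. Time passes only in rows, so rows that do not move let the fingers close, or fill a call up. It gives the time, the measured TCP pose, the force, the opening and the grip force at its end, in the units of the state.
- bot.observe(): the state, without advancing time (a new reading comes with each control period).
- viewer.get_image(name): name is "scene" or "top" or "wrist"; returns a dict with "image" (420x560x3 uint8, red, green, blue), "mtx" (3x3 intrinsics, pixels), "origin" and "rotation" of the camera in the world; the wrist camera has in their place "T_tool_cam" (4x4, takes a point from camera to tool coordinates, whose origin is the TCP and whose axes are the flange's). Camera axes: x right, y up, looking along -z (the intrinsics and any distortion apply to the point x, -y, -z); pixel columns grow to the right and rows downward; lengths in m; the calibration is good to about 2 mm. A picture is of the moment at which its call begins: read the wrist's pose just before it. There is no depth.
- bot.sign_off(): hands the job in; it is judged then, once.
The state is a dict: "t": time; "qpos": joint angles; "dq": joint speeds; "effort": joint torques, N m; "tool_pos": TCP position; "orientation": TCP orientation; "wrist_force": force on the tool from outside, world axes, zero at the start; "wrist_torque": the same for the moment, N m; "gripper_width": opening from 0.0 (shut) to 1.0 (fully open); "grasp_force": force on a finger pad.
Only numpy, scipy, OpenCV 4.12 (cv2) and the standard library are available. Lean on these libraries where they do the work, as an engineer would, in place of code of your own. Each camera call takes 0.05 s, during which the arm holds its last target. There are 200 camera calls.

## Task

The kitchen scraper in the little vise has a fine burr along its upper edge. Take the file from the sheet pan and give the edge three full forward strokes away from you, one on its left third, one on the middle and one on the right third in that order, with a light steady pressure, lifting the file clear for every return because dragging it back turns the burr over. Then lay the file gently back flat in the pan, let go, and leave the other things where they are.

Things in the scene. Friction and masses are not known exactly. Their poses are not given: they have to be found in the camera images.
- vise: Grey suction-base vise, fixed to the counter, holding the scraper. Origin on the counter under the centre of its jaws; base 148 mm across, jaw tops 120 mm up, jaws 80 mm wide (y), 76 mm over their backs (x); T-bar screw out 120 mm to -x. x points forward, away from the robot (yaw within 0.35 rad), square across the blade: the stroke direction. y runs along the edge, +y being the robot's left. z up.
- jaws (a point): Centre of the jaw opening at jaw-top level, axes as the vise's. The scraper stands here handle down: above the dark wood handle a thin steel blade 84 mm wide (y), 1.6 mm thick, 50 mm tall rises upright straight over this point. Its level upper edge, y -42 to +42 mm, lies 60 to 72 mm above this point: how high it was clamped differs each time, so find it by touch.
- blade (a joint): How far the springy blade is bowed, rad: 0 unloaded, positive when its edge is pushed forward (+x of the vise), as the friction of a forward stroke does (0.01 to 0.07 in good filing), negative when dragged back. A push of 1.2 N on the edge bows it 0.01 rad (0.5 mm). The file bites at 4 to 12 N of pressure on the edge (friction 0.5 to 0.7); over 25 N the blade buckles.
- file_grip (a point): Centre of the palm file's grip, half-way along the file and 34 mm above its flat underside (the cutting face). The grip is a black bar 100 mm long (x), 22 mm wide (y), 24 mm tall, over the file on two pillars. x points to the file's rounded toe, which lies away from the robot at the start (yaw within 0.5 rad) and goes first in the stroke; z up.
- file: The palm file: a dark steel flat file 150 mm long (x), 28 mm wide (y), 6 mm thick, under the bar grip, 46 mm tall in all, 0.25 to 0.4 kg. Origin at the centre of its underside, axes as the grip's.
- pan: Low aluminium sheet pan, fixed, 250 mm (x) by 170 mm (y), rim 22 mm high, walls and floor 3 mm. Origin at the centre of its underside on the counter. The file lies flat near its middle.
- bowl: Loose steel bowl, 140 mm across, 60 mm tall, on the counter beyond the work; origin under its centre.
- saltjar: Loose glass jar, 64 mm across, 100 mm tall, on the counter to the left; origin under its centre.
- soap: Loose clear soap bottle, 60 mm across, 170 mm tall, on the counter to the right; origin under its centre.
There are look-alikes about, which are no part of the job. Leave any green or orange look-alike of the file alone.

How it is judged:
By the outcome, as a careful person would: the job done as asked, in the order asked, and still so for the second after the job is handed in, with the robot touching nothing.
It also fails if it takes over 72 s, if anything falls off the work surface, if the arm or the gripper's body presses on something with over 40 N, if the wrist force passes 120 N, or if a joint passes its speed limit or range.

## Working session

There is one attempt and no reset: what is moved stays moved. The work goes in short steps, Python scripts to look and compute and a tool call to move; the robot and the scene stay as the last step left them, time stands still between calls to the robot, and variables do not carry over. Pictures are saved under pics/ and viewed, at most 10 in all, crops included, and the job is handed in when it is done.

Besides the shell and the picture viewer there is one more tool, called after "Emit:" as a command line: name --pt "numbers of a row" for each row, then --argument value for the rest. drive_tool: Moves the arm, as the interface text tells. Its arguments: {"type":"object","properties":{"rows":{"type":"array"}},"required":["rows"]}

```bash
mkdir -p pics; cat > h.py <<'E'
import numpy as np, cv2
from plant import bot, viewer
from scipy.spatial.transform import Rotation as R
def snap(n,f):
    d=viewer.get_image(n); cv2.imwrite('pics/'+f,d['image'][:,:,::-1]); np.save('pics/'+f+'.npy',d,allow_pickle=True); return d
def load(f): return np.load('pics/'+f+'.npy',allow_pickle=True).item()
def pix2w(d,uv,z,org=None,rot=None):
    o=np.array(d['origin'] if org is None else org); r=np.array(d['rotation'] if rot is None else rot)
    u=np.c_[np.atleast_2d(np.float32(uv)),np.ones(len(np.atleast_2d(uv)))]
    c=(np.linalg.inv(d['mtx'])@u.T).T; c=c*[1,-1,-1]
    w=c@r.T; return o+w*((z-o[2])/w[:,2])[:,None]
def w2pix(d,P):
    c=(np.atleast_2d(P)-np.array(d['origin']))@np.array(d['rotation']); c=c*[1,-1,-1]
    p=c@np.array(d['mtx']).T; return p[:,:2]/p[:,2:]
E
python3 - <<'E'
from h import *
s=bot.observe(); print(s)
for n in('scene','top'):
    d=snap(n,n+'1.png'); print({k:(np.round(v,4).tolist() if k!='image' else 0) for k,v in d.items()})
E
```

```text
{'t': 0.0, 'qpos': array([ 1.17600709e+00,  2.76565341e-01,  1.50605789e+00, -1.19665438e-05,
        1.36067292e+00, -1.21019148e-01]), 'dq': array([-0.00090964,  0.00110688, -0.00128358,  0.00020656, -0.00124836,
       -0.0014296 ]), 'effort': array([ 1.15517025e-05, -4.04596281e+01, -2.37235469e+01,  7.01265153e-02,
        3.43246234e-02, -1.75866790e-04]), 'tool_pos': array([0.15527453, 0.55308977, 0.20465162]), 'orientation': array([-3.13990021e+00, -1.94038351e-04,  2.86782490e+00]), 'wrist_force': array([ 0.01741921, -0.60005974,  0.14791387]), 'wrist_torque': array([-0.00403318,  0.00553952, -0.00907487]), 'grasp_force': 0.0, 'gripper_width': 1.002701456943685}
{'image': 0, 'mtx': [[429.4435, 0.0, 280.2144], [0.0, 429.4435, 205.5805], [0.0, 0.0, 1.0]], 'origin': [1.2856, -0.1087, 0.8542], 'rotation': [0.7635, 0.0118, 1.4019]}
{'image': 0, 'mtx': [[395.3714, 0.0, 279.747], [0.0, 395.3714, 214.7998], [0.0, 0.0, 1.0]], 'origin': [0.3668, -0.0202, 1.139], 'rotation': [0.1891, 0.0293, -1.5577]}
```

```bash
sed -i "s/d\['rotation'\] if rot is None else rot)/R.from_euler('xyz',d['rotation']).as_matrix() if rot is None else rot)/; s/@np.array(d\['rotation'\])/@R.from_euler('xyz',d['rotation']).as_matrix()/" h.py; grep -n euler h.py
```

```text
8:    o=np.array(d['origin'] if org is None else org); r=np.array(R.from_euler('xyz',d['rotation']).as_matrix() if rot is None else rot)
13:    c=(np.atleast_2d(P)-np.array(d['origin']))@R.from_euler('xyz',d['rotation']).as_matrix(); c=c*[1,-1,-1]
```

View pics/scene1.png

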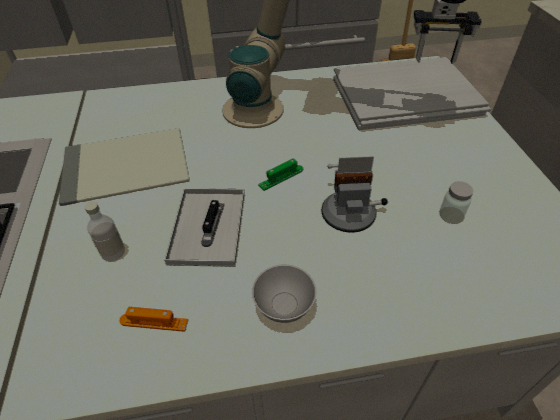

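View pics/top1.png

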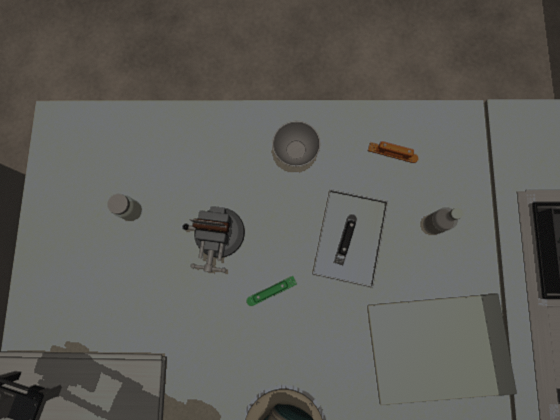

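```bash
python3 - <<'E'
from h import *
a=cv2.imread('pics/top1.png')[180:300,160:400]; cv2.imwrite('pics/crop_top.png',cv2.convertScaleAbs(cv2.resize(a,(800,400),interpolation=cv2.INTER_CUBIC),alpha=1.5))
b=cv2.imread('pics/scene1.png')[140:240,300:420]; b2=cv2.imread('pics/scene1.png')[180:280,155:275]
cv2.imwrite('pics/crop_sc.png',cv2.convertScaleAbs(cv2.resize(np.hstack([b,b2]),(800,333),interpolation=cv2.INTER_CUBIC),alpha=1.5))
c=np.vstack([cv2.imread('pics/crop_top.png'),cv2.imread('pics/crop_sc.png')]); cv2.imwrite('pics/crop.png',cv2.resize(c,(640,586)))
E
```

```text
(no output)
```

View pics/crop.png

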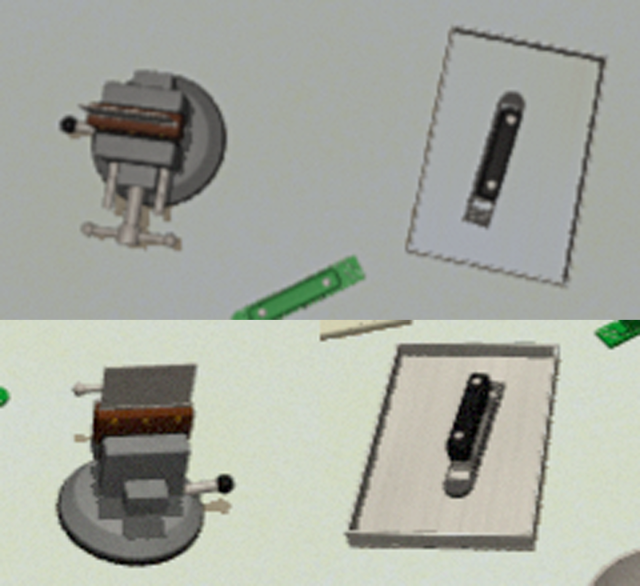

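```bash
python3 - <<'E'
from h import *
T=load('top1.png');S=load('scene1.png')
t=lambda l:[(160+(x-.5)/2.667,180+(y-.5)/2.667) for x,y in l]
b=lambda l:[(300+x/2.667,140+(y-320)/2.667) for x,y in l]
print('grip bolts',pix2w(T,t([(510,119),(491,184)]),.049))
f=lambda l:[(155+(x-320)/2.667,180+(y-320)/2.667) for x,y in l]
print('scene grip bolts',pix2w(S,f([(476,381),(459,436)]),.049))
print('pan',pix2w(T,t([(453,28),(605,58),(566,285),(408,250)]),.022))
for z in(.18,.186,.192):
    p=pix2w(S,b([(105,368),(196,365)]),z);print('blade S',z,p,np.linalg.norm(p[1]-p[0]))
for z in(.18,.192):
    p=pix2w(T,t([(82,105),(181,115)]),z);print('blade T',z,p,np.linalg.norm(p[1]-p[0]))
print('tbar',pix2w(T,t([(128,238)]),.1), 'base',pix2w(T,t([(226,140)]),0.01))
print('soap,bowl,green',pix2w(T,[(437,222),(297,145),(272,291)],.03))
E
```

```text
grip bolts [[ 0.54926082 -0.18414776  0.049     ]
 [ 0.48117324 -0.16325469  0.049     ]]
scene grip bolts [[ 0.4832194  -0.15869908  0.049     ]
 [ 0.55259546 -0.17890269  0.049     ]]
pan [[ 0.65361257 -0.12857687  0.022     ]
 [ 0.62122531 -0.29141803  0.022     ]
 [ 0.3799727  -0.24233538  0.022     ]
 [ 0.41392556 -0.0791093   0.022     ]]
blade S 0.18 [[0.51633158 0.15998309 0.18      ]
 [0.52727786 0.24237629 0.18      ]] 0.0831171429526192
blade S 0.186 [[0.52317784 0.15759183 0.186     ]
 [0.5340267  0.23925178 0.186     ]] 0.08237745076720411
blade S 0.192 [[0.53002409 0.15520057 0.192     ]
 [0.54077553 0.23612727 0.192     ]] 0.08163775858178902
blade T 0.18 [[0.5372779  0.23166807 0.18      ]
 [0.52859314 0.13877033 0.18      ]] 0.0933028177988501
blade T 0.192 [[0.53514489 0.22851702 0.192     ]
 [0.5265688  0.13678165 0.192     ]] 0.09213537039382333
tbar [[0.4190524 0.1997093 0.1      ]] base [[0.53018525 0.1168935  0.01      ]]
soap,bowl,green [[ 0.56135927 -0.42785312  0.03      ]
 [ 0.78889739 -0.03311194  0.03      ]
 [ 0.36462146  0.03367606  0.03      ]]
```

```bash
python3 - <<'E'
from h import *
d=viewer.get_image('wrist'); print(np.round(d['T_tool_cam'],4).tolist(),np.round(d['mtx'],1).tolist(),d.keys())
E
```

```text
[[-0.0003, 0.9677, 0.2521, 0.0725], [1.0, 0.0008, -0.0019, -0.0003], [-0.002, 0.2521, -0.9677, -0.1782], [0.0, 0.0, 0.0, 1.0]] [[340.7, 0.0, 277.3], [0.0, 340.7, 210.7], [0.0, 0.0, 1.0]] dict_keys(['image', 'mtx', 'T_tool_cam'])
```

Emit:
drive_tool --pt "1 -45.8 -24.4 -11 0 0 0" --pt "1 -45.8 -24.4 -11 0 0 0" --pt "1 -45.8 -24.4 -11 0 0 0" --pt "1 -45.8 -24.4 -11 0 0 0" --pt "1 -45.8 -24.4 -11 0 0 0"

```text
t: 0.78
tool_pos: [0.3439, 0.3729, 0.2607]
orientation: [3.142, -0.0, 2.868]
wrist_force: [-0.0, 0.4, 0.3]
gripper_width: 0.999
grasp_force: 0.0
```

Emit:
drive_tool --pt "1 -45.8 -24.4 0 0 0 0" --pt "1 -45.8 -24.4 0 0 0 0" --pt "1 -45.8 -24.4 0 0 0 0" --pt "1 -45.8 -24.4 0 0 0 0" --pt "1 -45.8 -24.4 0 0 0 0"

```text
t: 1.4
tool_pos: [0.5314, 0.1935, 0.2602]
orientation: [3.141, -0.0, 2.868]
wrist_force: [0.8, 0.9, 0.1]
gripper_width: 1.001
grasp_force: 0.0
```

Emit:
drive_tool --pt "1 0 0 0 0 0 0" --pt "1 0 0 0 0 0 0" --pt "1 0 0 0 0 0 0" --pt "1 0 0 0 0 0 0" --pt "1 0 0 0 0 0 0"

```text
t: 2.02
tool_pos: [0.5299, 0.1955, 0.2607]
orientation: [3.141, 0.0, 2.869]
wrist_force: [0.2, 0.3, 0.1]
gripper_width: 0.997
grasp_force: 0.0
```

```bash
cat >> h.py <<'E'
def wsnap(f):
    s=bot.observe(); d=viewer.get_image('wrist'); cv2.imwrite('pics/'+f,d['image'][:,:,::-1])
    M=R.from_euler('xyz',s['orientation']).as_matrix(); T=np.array(d['T_tool_cam'])
    d['origin']=s['tool_pos']+M@T[:3,3]; d['rotation']=R.from_matrix(M@T[:3,:3]).as_euler('xyz'); np.save('pics/'+f+'.npy',d,allow_pickle=True); return s,d
E
python3 - <<'E'
from h import *
s,d=wsnap('w1.png'); print(s['tool_pos'],s['orientation'],s['wrist_force'])
E
```

```text
[0.52993806 0.19554707 0.2606995 ] [3.14130647e+00 2.17085723e-04 2.86909701e+00] [0.24382148 0.34303839 0.07350841]
```

View pics/w1.png

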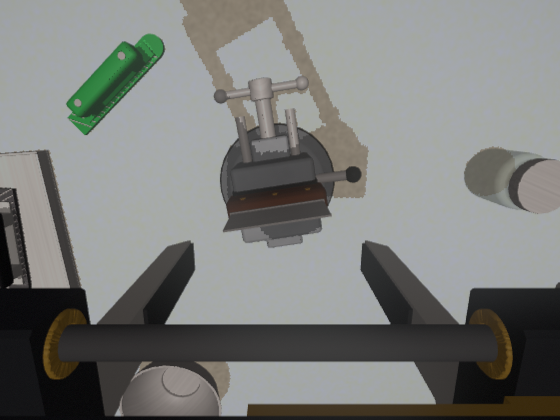

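```bash
python3 - <<'E'
from h import *
d=load('w1.png'); 
for z in(.18,.186,.192):
    p=pix2w(d,[(224,230),(331,215)],z); v=p[1]-p[0]; print(z,p.round(4).tolist(),p.mean(0).round(4),np.linalg.norm(v).round(4),np.arctan2(-v[0],v[1]))
p=pix2w(d,[(234,167),(311,156)],.12);v=p[1]-p[0];print('jaw near back',p,np.linalg.norm(v),np.arctan2(-v[0],v[1]))
p=pix2w(d,[(261,86)],.09);print('tbar',p)
E
```

```text
0.18 [[0.5289, 0.1519, 0.18], [0.5399, 0.2369, 0.18]] [0.5344 0.1944 0.18  ] 0.0857 -0.12828601293449504
0.186 [[0.5273, 0.1533, 0.186], [0.538, 0.2364, 0.186]] [0.5327 0.1948 0.186 ] 0.0837 -0.12828601293449596
0.192 [[0.5257, 0.1548, 0.192], [0.5362, 0.2358, 0.192]] [0.5309 0.1953 0.192 ] 0.0817 -0.12828601293449562
jaw near back [[0.48852455 0.16534222 0.12      ]
 [0.49805481 0.23724308 0.12      ]] 0.07252971998139471 -0.1317790848668309
tbar [[0.42357554 0.20930314 0.09      ]]
```

Emit:
drive_tool --pt "1 -12.2 -51 0 0 0 0" --pt "1 -12.2 -51 0 0 0 0" --pt "1 -12.2 -51 0 0 0 0" --pt "1 -12.2 -51 0 0 0 0" --pt "1 -12.2 -51 0 0 0 1"

```text
t: 2.7
tool_pos: [0.52, -0.0685, 0.2607]
orientation: [3.141, 0.001, 2.85]
wrist_force: [0.8, 0.1, 0.7]
gripper_width: 1.001
grasp_force: 0.0
```

Emit:
drive_tool --pt "1 -12.2 -51 20 0 0 0" --pt "1 -12.2 -51 30 0 0 0" --pt "1 0 0 45 0 0 0" --pt "1 0 0 45 0 0 0" --pt "1 0 0 0 0 0 0"

```text
t: 3.32
tool_pos: [0.5117, -0.1707, 0.1176]
orientation: [3.14, -0.008, 2.85]
wrist_force: [-0.6, 0.1, 0.6]
gripper_width: 0.998
grasp_force: 0.0
```

```bash
python3 - <<'E'
from h import *
s,d=wsnap('w2.png'); print(s['tool_pos'],s['orientation'],s['wrist_force'])
c=np.array([.5166,-.1712]);a=-.29
ex=np.array([np.cos(a),np.sin(a)]);ey=np.array([-ex[1],ex[0]])
P=[np.r_[c+ex*i*.05+ey*j*.011,.049] for i,j in((1,1),(1,-1),(-1,-1),(-1,1))]
print(w2pix(d,P).round())
E
```

```text
[ 0.51165936 -0.1706613   0.11758144] [ 3.14027989 -0.00768115  2.85013846] [-0.62507496  0.05422482  0.60129974]
[[292. 288.]
 [264. 288.]
 [263. 162.]
 [293. 162.]]
```

View pics/w2.png

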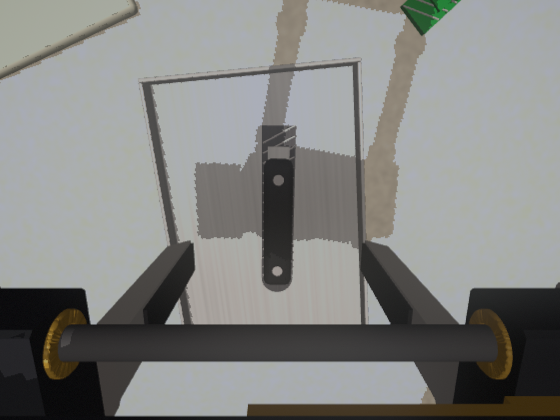

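Emit:
drive_tool --pt "1 0 0 0 0 0 0" --pt "1 0 0 25 0 0 0" --pt "1 0 0 25 0 0 0" --pt "1 0 0 25 0 0 0" --pt "1 0 0 15 0 0 0"

```text
t: 4.0
tool_pos: [0.5156, -0.1721, 0.0313]
orientation: [-3.141, 0.003, 2.851]
wrist_force: [0.9, 0.8, 0.4]
gripper_width: 0.998
grasp_force: 0.0
```

```bash
python3 -c "
from h import *
d=load('w2.png');p=pix2w(d,[(279,180),(278,271)],.049);print(p,p.mean(0))
s=bot.observe();print(s['tool_pos'],s['orientation'],s['wrist_force'],s['wrist_torque'])"
```

```text
[[ 0.48146768 -0.16009053  0.049     ]
 [ 0.55014288 -0.18144428  0.049     ]] [ 0.51580528 -0.17076741  0.049     ]
[ 0.51556103 -0.17210584  0.0312841 ] [-3.14125701e+00  2.69691812e-03  2.85084882e+00] [0.85864927 0.83325367 0.40487509] [ 0.01024161 -0.07816639 -0.00012119]
```

Emit:
drive_tool --pt "1 0 1 9 0 0 0.3" --pt "1 0 0 4 0 0 0" --pt "1 0 0 0 0 0 0" --pt "0 0 0 0 0 0 0" --pt "0 0 0 0 0 0 0"

```text
t: 4.62
tool_pos: [0.5149, -0.171, 0.0179]
orientation: [-3.142, 0.001, 2.845]
wrist_force: [0.7, -1.0, -0.2]
gripper_width: 0.82
grasp_force: 0.0
```

Emit:
drive_tool --pt "0 0 0 0 0 0 0" --pt "0 0 0 0 0 0 0" --pt "0 0 0 0 0 0 0" --pt "0 0 0 0 0 0 0" --pt "0 0 0 0 0 0 0"

```text
t: 5.25
tool_pos: [0.5146, -0.1709, 0.0174]
orientation: [3.141, -0.0, 2.845]
wrist_force: [0.2, -0.2, -0.1]
gripper_width: 0.293
grasp_force: 0.0
```

Emit:
drive_tool --pt "0 0 0 0 0 0 0" --pt "0 0 0 0 0 0 0" --pt "0 0 0 0 0 0 0" --pt "0 0 0 0 0 0 0" --pt "0 0 0 0 0 0 0"

```text
t: 5.88
tool_pos: [0.5146, -0.171, 0.0174]
orientation: [-3.141, 0.0, 2.845]
wrist_force: [-0.5, -0.8, -0.4]
gripper_width: 0.232
grasp_force: 30.0
```

Emit:
drive_tool --pt "0 0 0 -8 0 0 0" --pt "0 0 0 -20 0 0 0" --pt "0 0 0 -40 0 0 0" --pt "0 0 0 -50 0 0 0" --pt "0 0 0 -50 0 0 0"

```text
t: 6.5
tool_pos: [0.514, -0.1702, 0.1868]
orientation: [3.141, -0.001, 2.845]
wrist_force: [1.0, -0.3, -3.1]
gripper_width: 0.233
grasp_force: 30.0
```

Emit:
drive_tool --pt "0 0 0 -50 0 0 0" --pt "0 0 0 -25 0 0 0" --pt "0 0 0 0 0 0 0" --pt "0 0 0 0 0 0 0" --pt "0 0 0 0 0 0 0"

```text
t: 7.12
tool_pos: [0.5136, -0.1703, 0.2585]
orientation: [3.141, -0.004, 2.845]
wrist_force: [0.1, 0.3, -2.7]
gripper_width: 0.232
grasp_force: 30.0
```

```bash
python3 -c "
from h import *
s=bot.observe();print(s['tool_pos'],s['orientation'],s['wrist_force'],s['wrist_torque'],s['grasp_force'])"
```

```text
[ 0.51360421 -0.17034673  0.25850168] [ 3.14080331 -0.00382337  2.84514692] [ 0.06274514  0.34705238 -2.74508198] [ 0.01541182  0.02330196 -0.05997445] 29.982652366161346
```

Emit:
drive_tool --pt "0 19.3 46.6 0 0 0 0" --pt "0 19.3 46.6 0 0 0 0" --pt "0 19.3 46.6 0 0 0 0" --pt "0 19.3 46.6 0 0 0 0" --pt "0 19.3 46.6 0 0 0 0"

```text
t: 7.75
tool_pos: [0.4895, 0.0817, 0.2592]
orientation: [-3.141, -0.002, 2.845]
wrist_force: [1.7, 0.2, -2.5]
gripper_width: 0.23
grasp_force: 30.0
```

Emit:
drive_tool --pt "0 19.3 46.6 0 0 0 0" --pt "0 19.3 46.6 0 0 0 0" --pt "0 19.3 46.6 0 0 0 0" --pt "0 0 0 0 0 0 -4.8" --pt "0 0 0 0 0 0 -4.8"

```text
t: 8.38
tool_pos: [0.4749, 0.2315, 0.2589]
orientation: [-3.14, -0.003, 3.017]
wrist_force: [-0.5, -0.4, -2.9]
gripper_width: 0.232
grasp_force: 30.0
```

Emit:
drive_tool --pt "0 0 0 10 0 0 0" --pt "0 0 0 10 0 0 0" --pt "0 0 0 0 0 0 0" --pt "0 0 0 0 0 0 0" --pt "0 0 0 0 0 0 0"

```text
t: 9.0
tool_pos: [0.4761, 0.2307, 0.2408]
orientation: [3.141, 0.001, 3.012]
wrist_force: [0.6, -0.3, -2.1]
gripper_width: 0.234
grasp_force: 30.0
```

```bash
cat >> h.py <<'E'
def st():
    s=bot.observe(); V=np.array([.531,.1955]);a=-.128;p=s['tool_pos'][:2]-V
    e=np.array([[np.cos(a),np.sin(a)],[-np.sin(a),np.cos(a)]])
    o=s['orientation'];f=s['wrist_force']
    print('t%.2f'%s['t'],'xv,yv mm',(e@p*1e3).round(1),'z %.2f'%(s['tool_pos'][2]*1e3),'rpy',np.degrees([o[0]-np.sign(o[0])*np.pi,o[1],o[2]%(2*np.pi)-np.pi-a]).round(2),'Fv',(e@f[:2]).round(2),f[2].round(2),'Tv',(e@s['wrist_torque'][:2]).round(3),'g',s['gripper_width'].round(3))
    return s
E
python3 - <<'E'
from h import *
st(); d=snap('scene','s2.png'); a=d['image'][90:240,270:450,::-1]; cv2.imwrite('pics/s2c.png',cv2.convertScaleAbs(cv2.resize(a,(720,600),interpolation=cv2.INTER_CUBIC),alpha=1.4))
E
```

```text
Traceback (most recent call last):
  File "h.py", line 23, in st
    print('t%.2f'%s['t'],'xv,yv mm',(e@p*1e3).round(1),'z %.2f'%(s['tool_pos'][2]*1e3),'rpy',np.degrees([o[0]-np.sign(o[0])*np.pi,o[1],o[2]%(2*np.pi)-np.pi-a]).round(2),'Fv',(e@f[:2]).round(2),f[2].round(2),'Tv',(e@s['wrist_torque'][:2]).round(3),'g',s['gripper_width'].round(3))
                                                                                                                                                                                                                                                           ^^^^^^^^^^^^^^^^^^^^^^^^
AttributeError: 'float' object has no attribute 'round'
```

```bash
sed -i "s/s\['gripper_width'\].round(3)/round(s['gripper_width'],3)/" h.py
python3 - <<'E'
from h import *
st(); d=snap('scene','s2.png'); st();a=d['image'][90:240,270:450,::-1]; cv2.imwrite('pics/s2c.png',cv2.convertScaleAbs(cv2.resize(a,(720,600),interpolation=cv2.INTER_CUBIC),alpha=1.4))
E
```

```text
t9.00 xv,yv mm [-58.9  28. ] z 240.82 rpy [-0.03  0.04 -0.08] Fv [ 0.58 -0.2 ] -2.08 Tv [0.01  0.019] g 0.234
t9.05 xv,yv mm [-58.9  28. ] z 240.86 rpy [-0.03  0.04 -0.07] Fv [-0.74 -0.73] -3.03 Tv [0.009 0.027] g 0.232
```

View pics/s2c.png

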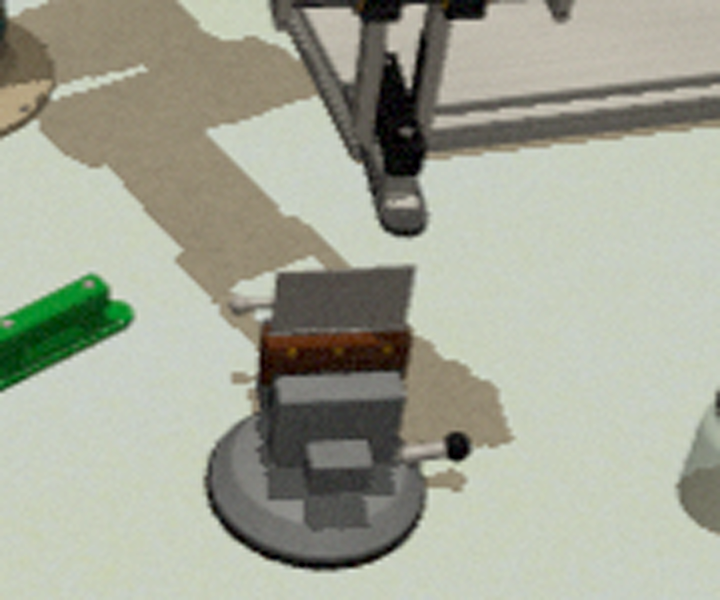

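Emit:
drive_tool --pt "0 0 0 10 0 0 0" --pt "0 0 0 10 0 0 0" --pt "0 0 0 10 0 0 0" --pt "0 0 0 0 0 0 0" --pt "0 0 0 0 0 0 0"

```text
t: 9.68
tool_pos: [0.476, 0.2308, 0.2105]
orientation: [3.141, 0.0, 3.013]
wrist_force: [-1.0, -0.5, -2.6]
gripper_width: 0.236
grasp_force: 30.0
```

Emit:
drive_tool --pt "0 0 0 0.6 0 0 0" --pt "0 0 0 0.6 0 0 0" --pt "0 0 0 0.6 0 0 0" --pt "0 0 0 0.6 0 0 0" --pt "0 0 0 0.6 0 0 0"

```text
t: 10.3
tool_pos: [0.4759, 0.2308, 0.2074]
orientation: [3.141, 0.0, 3.013]
wrist_force: [-0.1, -0.2, -2.6]
gripper_width: 0.239
grasp_force: 30.0
```

```bash
python3 -c "
from h import *
st()"
```

```text
t10.30 xv,yv mm [-59.2  28. ] z 207.45 rpy [-0.01  0.   -0.05] Fv [-0.03 -0.21] -2.58 Tv [-0.081 -0.   ] g 0.239
```

Emit:
drive_tool --pt "0 0 0 0.5 0 0 0" --pt "0 0 0 0.5 0 0 0" --pt "0 0 0 0.5 0 0 0" --pt "0 0 0 0.5 0 0 0" --pt "0 0 0 0 0 0 0"

```text
t: 10.92
tool_pos: [0.4759, 0.2308, 0.2055]
orientation: [3.142, 0.0, 3.013]
wrist_force: [-0.0, 0.3, -2.8]
gripper_width: 0.232
grasp_force: 30.0
```

```bash
python3 -c "
from h import *
st()"
```

```text
t10.93 xv,yv mm [-59.2  27.9] z 205.49 rpy [-0.01  0.   -0.05] Fv [-0.07  0.3 ] -2.85 Tv [ 0.038 -0.004] g 0.232
```

Emit:
drive_tool --pt "0 0 0 0.5 0 0 0" --pt "0 0 0 0.5 0 0 0" --pt "0 0 0 0.5 0 0 0" --pt "0 0 0 0 0 0 0" --pt "0 0 0 0 0 0 0"

```text
t: 11.55
tool_pos: [0.4761, 0.2308, 0.2045]
orientation: [3.141, 0.001, 3.013]
wrist_force: [-0.8, -0.6, 3.4]
gripper_width: 0.23
grasp_force: 30.0
```

```bash
python3 -c "
from h import *
st()"
```

```text
t11.55 xv,yv mm [-59.  28.] z 204.48 rpy [-0.02  0.05 -0.05] Fv [-0.72 -0.73] 3.35 Tv [-0.094 -0.073] g 0.23
```

Emit:
drive_tool --pt "0 -3 0 0 0 0 0" --pt "0 -4 0 0 0 0 0" --pt "0 -4 0 0 0 0 0" --pt "0 -4 0 0 0 0 0" --pt "0 -4 0 0 0 0 0"

```text
t: 12.18
tool_pos: [0.4925, 0.2288, 0.2043]
orientation: [3.141, -0.005, 3.013]
wrist_force: [-6.5, 0.5, 7.7]
gripper_width: 0.232
grasp_force: 30.0
```

```bash
python3 -c "
from h import *
st()"
```

```text
t12.18 xv,yv mm [-42.4  28.1] z 204.31 rpy [-0.03 -0.26 -0.05] Fv [-6.48 -0.31] 7.69 Tv [-0.031  0.891] g 0.232
```

Emit:
drive_tool --pt "0 -5 0 -0.2 0 0 0" --pt "0 -5 0 -0.1 0 0 0" --pt "0 -5 0 -0.1 0 0 0" --pt "0 -5 0 -0.05 0 0 0" --pt "0 -5 0 0 0 0 0"

```text
t: 12.8
tool_pos: [0.517, 0.2257, 0.2047]
orientation: [3.141, -0.006, 3.013]
wrist_force: [-8.1, 0.7, 8.9]
gripper_width: 0.227
grasp_force: 30.0
```

```bash
python3 -c "
from h import *
st()"
```

```text
t12.80 xv,yv mm [-17.8  28.1] z 204.74 rpy [-0.03 -0.32 -0.05] Fv [-8.09 -0.29] 8.91 Tv [0.019 1.234] g 0.227
```

Emit:
drive_tool --pt "0 -5 0 -0.35 0 0 0" --pt "0 -5 0 -0.15 0 0 0" --pt "0 -5 0 -0.1 0 0 0" --pt "0 -5 0 -0.05 0 0 0" --pt "0 -5 0 -0.05 0 0 0"

```text
t: 13.42
tool_pos: [0.5417, 0.2224, 0.2051]
orientation: [3.141, -0.006, 3.013]
wrist_force: [-5.6, 0.5, 7.0]
gripper_width: 0.228
grasp_force: 30.0
```

```bash
python3 -c "
from h import *
st()"
```

```text
t13.43 xv,yv mm [ 7.2 28. ] z 205.11 rpy [-0.02 -0.34 -0.05] Fv [-5.64 -0.19] 6.99 Tv [0.008 1.303] g 0.228
```

Emit:
drive_tool --pt "0 -6 0 -0.2 0 0 0" --pt "0 -6 0 -0.1 0 0 0" --pt "0 -6 0 -0.1 0 0 0" --pt "0 -6 0 -0.1 0 0 0" --pt "0 -6 0 -0.1 0 0 0"

```text
t: 14.05
tool_pos: [0.5727, 0.2183, 0.2052]
orientation: [-3.141, -0.004, 3.013]
wrist_force: [-3.5, -0.2, 4.3]
gripper_width: 0.234
grasp_force: 30.0
```

```bash
python3 -c "
from h import *
st()"
```

```text
t14.05 xv,yv mm [38.4 27.9] z 205.19 rpy [ 0.01 -0.22 -0.04] Fv [-3.42 -0.59] 4.29 Tv [-0.035  1.059] g 0.234
```

Emit:
drive_tool --pt "0 -3 0 -3 0 0 0" --pt "0 0 0 -10 0 0 0" --pt "0 0 0 -7 0 0 0" --pt "0 0 0 0 0 0 0" --pt "0 0 0 0 0 0 0"

```text
t: 14.68
tool_pos: [0.5769, 0.2176, 0.2257]
orientation: [3.142, 0.0, 3.013]
wrist_force: [0.2, 0.5, -2.1]
gripper_width: 0.23
grasp_force: 30.0
```

```bash
python3 -c "
from h import *
st()
a=snap('scene','s3.png')['image'][40:240,250:450,::-1]; cv2.imwrite('pics/s3c.png',cv2.convertScaleAbs(cv2.resize(a,(600,600),interpolation=cv2.INTER_CUBIC),alpha=1.4))"
```

```text
t14.68 xv,yv mm [42.7 27.8] z 225.71 rpy [-0.    0.01 -0.05] Fv [0.11 0.48] -2.13 Tv [ 0.035 -0.003] g 0.23
```

View pics/s3c.png

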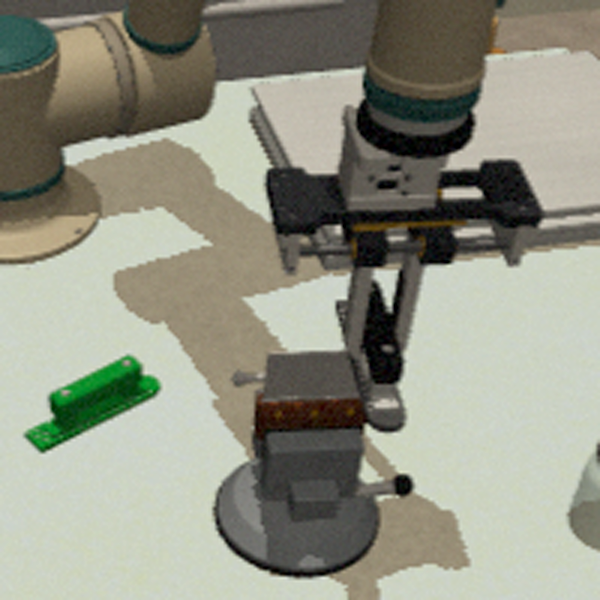

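Emit:
drive_tool --pt "0 25 -7 0 0 0 0" --pt "0 25 -7 0 0 0 0" --pt "0 25 -7 0 0 0 0" --pt "0 27 -7 0 0 0 0" --pt "0 0 0 0 0 0 0"

```text
t: 15.35
tool_pos: [0.4701, 0.2027, 0.2259]
orientation: [-3.141, -0.001, 3.013]
wrist_force: [0.4, -0.3, -3.2]
gripper_width: 0.237
grasp_force: 30.0
```

Emit:
drive_tool --pt "0 0 0 10 0 0 0" --pt "0 0 0 9 0 0 0" --pt "0 0 0 1 0 0 0" --pt "0 0 0 0 0 0 0" --pt "0 0 0 0 0 0 0"

```text
t: 15.98
tool_pos: [0.4724, 0.203, 0.2056]
orientation: [-3.142, -0.0, 3.013]
wrist_force: [-0.9, 0.2, -3.1]
gripper_width: 0.231
grasp_force: 30.0
```

```bash
python3 -c "
from h import *
st()"
```

```text
t15.97 xv,yv mm [-59.1  -0.1] z 205.59 rpy [ 0.   -0.02 -0.06] Fv [-0.88  0.12] -3.11 Tv [ 0.017 -0.029] g 0.231
```

Step down 1 mm and read.

Emit:
drive_tool --pt "0 0 0 0.4 0 0 0" --pt "0 0 0 0.4 0 0 0" --pt "0 0 0 0.4 0 0 0" --pt "0 0 0 0 0 0 0" --pt "0 0 0 0 0 0 0"

```text
t: 16.6
tool_pos: [0.4723, 0.203, 0.2047]
orientation: [3.141, 0.0, 3.013]
wrist_force: [0.1, 0.7, -1.4]
gripper_width: 0.232
grasp_force: 30.0
```

```bash
python3 -c "
from h import *
st()"
```

```text
t16.60 xv,yv mm [-59.2  -0. ] z 204.66 rpy [-0.01  0.02 -0.05] Fv [0.04 0.66] -1.45 Tv [ 0.033 -0.072] g 0.232
```

Emit:
drive_tool --pt "0 0 0 0.35 0 0 0" --pt "0 -2 0 0 0 0 0" --pt "0 -4 0 0 0 0 0" --pt "0 -5 0 -0.05 0 0 0" --pt "0 -5 0 -0.05 0 0 0"

```text
t: 17.23
tool_pos: [0.4881, 0.2011, 0.2046]
orientation: [3.141, -0.001, 3.013]
wrist_force: [-4.1, 0.7, 4.3]
gripper_width: 0.234
grasp_force: 30.0
```

```bash
python3 -c "
from h import *
st()"
```

```text
t17.23 xv,yv mm [-43.2   0.1] z 204.57 rpy [-0.02 -0.03 -0.05] Fv [-4.18  0.13] 4.32 Tv [0.009 0.612] g 0.234
```

Emit:
drive_tool --pt "0 -5 0 -0.1 0 0 0" --pt "0 -5 0 -0.1 0 0 0" --pt "0 -5 0 -0.1 0 0 0" --pt "0 -5 0 -0.1 0 0 0" --pt "0 -5 0 -0.1 0 0 0"

```text
t: 17.85
tool_pos: [0.5127, 0.1978, 0.2049]
orientation: [3.141, -0.001, 3.013]
wrist_force: [-4.9, 0.9, 5.3]
gripper_width: 0.233
grasp_force: 30.0
```

```bash
python3 -c "
from h import *
st()"
```

```text
t17.85 xv,yv mm [-18.4  -0.1] z 204.94 rpy [-0.01 -0.06 -0.05] Fv [-5.    0.25] 5.31 Tv [0.043 0.917] g 0.233
```

Normal about 8 N; good.

Emit:
drive_tool --pt "0 -5 0 -0.1 0 0 0" --pt "0 -5 0 -0.1 0 0 0" --pt "0 -5 0 -0.1 0 0 0" --pt "0 -5 0 -0.1 0 0 0" --pt "0 -5 0 -0.05 0 0 0"

```text
t: 18.48
tool_pos: [0.5377, 0.1945, 0.2052]
orientation: [3.142, -0.001, 3.013]
wrist_force: [-4.8, 0.8, 6.3]
gripper_width: 0.234
grasp_force: 30.0
```

```bash
python3 -c "
from h import *
st()"
```

```text
t18.48 xv,yv mm [ 6.8 -0.2] z 205.23 rpy [-0.   -0.04 -0.05] Fv [-4.86  0.18] 6.31 Tv [0.032 1.162] g 0.234
```

Emit:
drive_tool --pt "0 -6 0 -0.15 0 0 0" --pt "0 -6 0 -0.1 0 0 0" --pt "0 -7 0 -0.1 0 0 0" --pt "0 -7 0 -0.1 0 0 0" --pt "0 -7 0 -0.05 0 0 0"

```text
t: 19.1
tool_pos: [0.571, 0.1901, 0.2055]
orientation: [-3.142, -0.0, 3.013]
wrist_force: [-4.4, 0.9, 2.7]
gripper_width: 0.23
grasp_force: 30.0
```

```bash
python3 -c "
from h import *
st()"
```

```text
t19.10 xv,yv mm [40.4 -0.2] z 205.53 rpy [ 0.   -0.   -0.06] Fv [-4.47  0.3 ] 2.7 Tv [-0.013  1.012] g 0.23
```

Emit:
drive_tool --pt "0 -3 0 -3 0 0 0" --pt "0 0 0 -10 0 0 0" --pt "0 0 0 -7 0 0 0" --pt "0 0 0 0 0 0 0" --pt "0 0 0 0 0 0 0"

```text
t: 19.73
tool_pos: [0.5733, 0.1899, 0.2257]
orientation: [3.142, 0.0, 3.013]
wrist_force: [0.1, 0.3, -3.2]
gripper_width: 0.234
grasp_force: 30.0
```

Emit:
drive_tool --pt "0 25 -7 0 0 0 0" --pt "0 25 -7 0 0 0 0" --pt "0 25 -7 0 0 0 0" --pt "0 27 -7 0 0 0 0" --pt "0 0 0 0 0 0 0"

```text
t: 20.35
tool_pos: [0.4665, 0.175, 0.2258]
orientation: [-3.141, -0.001, 3.013]
wrist_force: [0.3, -0.7, -3.1]
gripper_width: 0.234
grasp_force: 30.0
```

Emit:
drive_tool --pt "0 0 0 10 0 0 0" --pt "0 0 0 9 0 0 0" --pt "0 0 0 1 0 0 0" --pt "0 0 0 0 0 0 0" --pt "0 0 0 0 0 0 0"

```text
t: 20.98
tool_pos: [0.4688, 0.1752, 0.2056]
orientation: [3.142, -0.0, 3.013]
wrist_force: [0.2, 0.5, -3.1]
gripper_width: 0.233
grasp_force: 30.0
```

```bash
python3 -c "
from h import *
st()"
```

```text
t20.98 xv,yv mm [-59.1 -28. ] z 205.62 rpy [-0.   -0.01 -0.06] Fv [0.09 0.51] -3.13 Tv [-0.035  0.033] g 0.233
```

Emit:
drive_tool --pt "0 0 0 0.4 0 0 0" --pt "0 0 0 0.4 0 0 0" --pt "0 0 0 0.4 0 0 0" --pt "0 0 0 0 0 0 0" --pt "0 0 0 0 0 0 0"

```text
t: 21.6
tool_pos: [0.4687, 0.1752, 0.2047]
orientation: [3.141, 0.0, 3.013]
wrist_force: [-0.0, 0.3, -0.9]
gripper_width: 0.236
grasp_force: 30.0
```

```bash
python3 -c "
from h import *
st()"
```

```text
t21.60 xv,yv mm [-59.2 -28.1] z 204.66 rpy [-0.01  0.02 -0.05] Fv [-0.08  0.27] -0.92 Tv [-0.008 -0.009] g 0.236
```

Same as before; repeat the same stroke.

Emit:
drive_tool --pt "0 0 0 0.35 0 0 0" --pt "0 -2 0 0 0 0 0" --pt "0 -4 0 0 0 0 0" --pt "0 -5 0 -0.05 0 0 0" --pt "0 -5 0 -0.05 0 0 0"

```text
t: 22.22
tool_pos: [0.4846, 0.1733, 0.2045]
orientation: [3.141, -0.001, 3.013]
wrist_force: [-4.5, 1.2, 4.3]
gripper_width: 0.228
grasp_force: 30.0
```

Emit:
drive_tool --pt "0 -5 0 -0.1 0 0 0" --pt "0 -5 0 -0.1 0 0 0" --pt "0 -5 0 -0.1 0 0 0" --pt "0 -5 0 -0.1 0 0 0" --pt "0 -5 0 -0.1 0 0 0"

```text
t: 22.85
tool_pos: [0.5093, 0.17, 0.2049]
orientation: [3.141, -0.001, 3.013]
wrist_force: [-5.5, -0.2, 5.2]
gripper_width: 0.234
grasp_force: 30.0
```

```bash
python3 -c "
from h import *
st()"
```

```text
t22.85 xv,yv mm [-18.3 -28.1] z 204.89 rpy [-0.01 -0.04 -0.06] Fv [-5.47 -0.88] 5.18 Tv [0.077 0.931] g 0.234
```

Emit:
drive_tool --pt "0 -5 0 -0.1 0 0 0" --pt "0 -5 0 -0.1 0 0 0" --pt "0 -5 0 -0.1 0 0 0" --pt "0 -5 0 -0.1 0 0 0" --pt "0 -5 0 -0.05 0 0 0"

```text
t: 23.48
tool_pos: [0.5343, 0.1667, 0.2052]
orientation: [-3.142, -0.0, 3.013]
wrist_force: [-3.9, 0.0, 5.0]
gripper_width: 0.233
grasp_force: 30.0
```

Emit:
drive_tool --pt "0 -6 0 -0.15 0 0 0" --pt "0 -6 0 -0.1 0 0 0" --pt "0 -7 0 -0.1 0 0 0" --pt "0 -7 0 -0.1 0 0 0" --pt "0 -7 0 -0.05 0 0 0"

```text
t: 24.1
tool_pos: [0.5675, 0.1624, 0.2055]
orientation: [-3.142, 0.0, 3.013]
wrist_force: [-3.4, 1.1, 2.4]
gripper_width: 0.23
grasp_force: 30.0
```

Emit:
drive_tool --pt "0 -3 0 -3 0 0 0" --pt "0 0 0 -12 0 0 0" --pt "0 0 0 -20 0 0 0" --pt "0 0 0 -20 0 0 0" --pt "0 0 0 0 0 0 0"

```text
t: 24.72
tool_pos: [0.5714, 0.1622, 0.2629]
orientation: [3.14, 0.005, 3.013]
wrist_force: [-0.3, 0.2, -3.3]
gripper_width: 0.228
grasp_force: 30.0
```

```bash
python3 -c "
from h import *
st()"
```

```text
t24.73 xv,yv mm [ 44.3 -27.8] z 262.87 rpy [-0.07  0.31 -0.05] Fv [-0.37  0.2 ] -3.28 Tv [-0.001 -0.006] g 0.228
```

Emit:
drive_tool --pt "0 1.8 -48.3 0 0 0 0" --pt "0 1.8 -48.3 0 0 0 0" --pt "0 1.8 -48.3 0 0 0 0" --pt "0 1.8 -48.3 0 0 0 0" --pt "0 1.8 -48.3 0 0 0 0"

```text
t: 25.35
tool_pos: [0.5292, -0.0777, 0.2599]
orientation: [-3.141, -0.0, 3.013]
wrist_force: [0.4, 0.7, -2.3]
gripper_width: 0.23
grasp_force: 30.0
```

Emit:
drive_tool --pt "0 1.8 -48.3 0 0 0 0" --pt "0 1.8 -48.3 0 0 0 0" --pt "0 0 0 0 0 0 4.8" --pt "0 0 0 40 0 0 4.8" --pt "0 0 0 40 0 0 0"

```text
t: 25.98
tool_pos: [0.5138, -0.172, 0.1794]
orientation: [-3.141, 0.001, 2.844]
wrist_force: [0.1, -0.6, -2.9]
gripper_width: 0.237
grasp_force: 30.0
```

Emit:
drive_tool --pt "0 0 0 40 0 0 0" --pt "0 0 0 40 0 0 0" --pt "0 0 0 30 0 0 0" --pt "0 0 0 15 0 0 0" --pt "0 0 0 0 0 0 0"

```text
t: 26.6
tool_pos: [0.5132, -0.1713, 0.0548]
orientation: [3.141, -0.002, 2.845]
wrist_force: [0.1, 0.4, -2.3]
gripper_width: 0.233
grasp_force: 30.0
```

```bash
python3 -c "
from h import *
st();print(bot.observe()['tool_pos'])"
```

```text
t26.60 xv,yv mm [  29.2 -366.1] z 54.81 rpy [-0.02 -0.12 -9.65] Fv [0.09 0.4 ] -2.31 Tv [-0.037 -0.046] g 0.233
[ 0.51324022 -0.17129973  0.05481184]
```

Emit:
drive_tool --pt "0 0 0 15 0 0 0" --pt "0 0 0 10 0 0 0" --pt "0 0 0 5 0 0 0" --pt "0 0 0 3 0 0 0" --pt "0 0 0 0 0 0 0"

```text
t: 27.22
tool_pos: [0.5139, -0.1716, 0.0227]
orientation: [3.142, 0.0, 2.845]
wrist_force: [0.4, 0.2, -3.3]
gripper_width: 0.227
grasp_force: 30.0
```

Emit:
drive_tool --pt "0 0 0 0.8 0 0 0" --pt "0 0 0 0.8 0 0 0" --pt "0 0 0 0.6 0 0 0" --pt "0 0 0 0.5 0 0 0" --pt "0 0 0 0 0 0 0"

```text
t: 27.85
tool_pos: [0.5138, -0.1715, 0.02]
orientation: [3.141, -0.0, 2.845]
wrist_force: [-0.5, -0.3, -2.4]
gripper_width: 0.235
grasp_force: 30.0
```

```bash
python3 -c "
from h import *
st()"
```

```text
t27.85 xv,yv mm [  29.8 -366.2] z 19.96 rpy [-0.01 -0.   -9.65] Fv [-0.46 -0.34] -2.37 Tv [ 0.005 -0.001] g 0.235
```

Emit:
drive_tool --pt "0 0 0 0.5 0 0 0" --pt "0 0 0 0.5 0 0 0" --pt "0 0 0 0.5 0 0 0" --pt "0 0 0 0.4 0 0 0" --pt "0 0 0 0 0 0 0"

```text
t: 28.48
tool_pos: [0.5139, -0.1716, 0.0182]
orientation: [3.141, 0.0, 2.845]
wrist_force: [-0.2, 0.1, -3.0]
gripper_width: 0.231
grasp_force: 30.0
```

```bash
python3 -c "
from h import *
st()"
```

```text
t28.48 xv,yv mm [  29.9 -366.2] z 18.15 rpy [-0.01  0.   -9.65] Fv [-0.24  0.04] -3.02 Tv [-0.005  0.101] g 0.231
```

Emit:
drive_tool --pt "0 0 0 0.3 0 0 0" --pt "0 0 0 0.3 0 0 0" --pt "0 0 0 0.2 0 0 0" --pt "0 0 0 0 0 0 0" --pt "0 0 0 0 0 0 0"

```text
t: 29.1
tool_pos: [0.5141, -0.1717, 0.0176]
orientation: [3.142, 0.001, 2.845]
wrist_force: [-0.5, -0.3, 1.7]
gripper_width: 0.232
grasp_force: 30.0
```

```bash
python3 -c "
from h import *
st()"
```

```text
t29.10 xv,yv mm [  30.1 -366.3] z 17.56 rpy [-0.    0.04 -9.65] Fv [-0.51 -0.32] 1.67 Tv [0.097 0.36 ] g 0.232
```

Emit:
drive_tool --pt "0.3 0 0 0 0 0 0" --pt "0.3 0 0 0 0 0 0" --pt "0.4 0 0 0 0 0 0" --pt "0.6 0 0 0 0 0 0" --pt "0.6 0 0 0 0 0 0"

```text
t: 29.72
tool_pos: [0.5138, -0.1715, 0.0173]
orientation: [3.142, -0.0, 2.845]
wrist_force: [0.5, -0.2, 0.1]
gripper_width: 0.57
grasp_force: 0.0
```

Emit:
drive_tool --pt "0.6 0 0 0 0 0 0" --pt "0.6 0 0 0 0 0 0" --pt "0.6 0 0 0 0 0 0" --pt "0.6 0 0 -5 0 0 0" --pt "0.6 0 0 -15 0 0 0"

```text
t: 30.35
tool_pos: [0.5133, -0.1713, 0.0374]
orientation: [3.141, -0.002, 2.845]
wrist_force: [-0.9, -0.8, -1.0]
gripper_width: 0.601
grasp_force: 0.0
```

Emit:
drive_tool --pt "0.6 0 0 -30 0 0 0" --pt "0.6 0 0 -40 0 0 0" --pt "0.6 0 0 -40 0 0 0" --pt "0.6 0 0 0 0 0 0" --pt "0.6 0 0 0 0 0 0"

```text
t: 30.98
tool_pos: [0.5134, -0.1714, 0.1474]
orientation: [3.142, -0.0, 2.845]
wrist_force: [-0.3, -0.1, -0.5]
gripper_width: 0.6
grasp_force: 0.0
```

```bash
python3 -c "
from h import *
st(); wsnap('w3.png')"
```

```text
t30.98 xv,yv mm [  29.4 -366.1] z 147.44 rpy [-0.   -0.   -9.65] Fv [-0.25 -0.17] -0.48 Tv [0.029 0.003] g 0.6
```

View pics/w3.png

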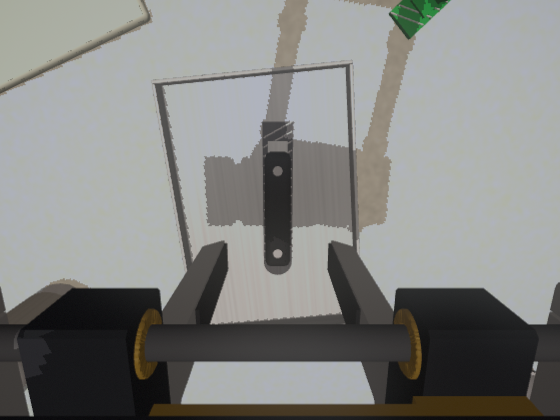

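The file lies flat in the middle of the pan (bolts at (278,171) and (278,254)) and the gripper is clear of it, so I'm handing the job in.

```bash
python3 -c "
from plant import bot
print(bot.sign_off())"
```

```text
the job is handed in; nothing more can be done
None
```

I gave the edge three lifted forward strokes (left, middle, right; about 100 mm each, 5–12 N measured), then laid the file flat in the pan, let go and handed the job in at about 31 s; no verdict was returned.

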